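# Bring the cart wheel's valve to the bottom, stem up, for inflating

## Robot

A 6-joint arm with a two-finger parallel gripper is mounted at the origin on the work surface. World frame = base frame: x ahead of the robot, y to its left, z up, the work surface at z = 0. Lengths are in m, angles in rad, forces in N, time in s.
With the tool pointing down it reaches from about 0.35 to 0.775 m from the base axis. Payload 7.3 kg.
Tool frame: the origin (TCP) lies midway between the tips of the shut fingers; the grasp point (between the pads) lies 19 mm behind it; x points along the fingers, z is the direction in which the jaws open and shut, and the axes are right-handed (so a half turn about x gives the same grasp; the last joint's range is limited). The gripper opens to 92 mm and grips with 3 to 60 N. Pads are 19 mm wide; open, the fingers measure 130 mm over their backs; the gripper's body (75 mm by 190 mm) begins 47 mm behind the grasp point.
Start: joints at [-1.427, 0.342, 1.524, -0, 1.275, -0.146], TCP at [0.15, -0.503, 0.227] pointing down, gripper open.
Joint ranges: [-2.53, 2.53], [-0.77, 2.02], [0.04, 2.7], [-1, 4.14], [0.28, 2.66], [-3.11, 3.11]. Speed limits (rad/s): [2.57, 2.57, 3.14, 3.14, 3.14, 3.14].

## Interface

Orientations are given as [roll, pitch, yaw] about the fixed x, y, z axes, in that order (R = Rz(yaw) Ry(pitch) Rx(roll)).
In Python, from cell import observe, cams, robot gives the robot as it stands.
- The arm moves only by the tool jog_arm, never from a script. Its argument "plan" is one flat list of numbers, 7 for each row, row after row: the turn, a rotation vector about the tool's x, y, z in degrees, then the shift along the tool's x, y, z in cm, then the opening, from -1 (shut) to 1 (fully open). In form: [ax, ay, az, x, y, z, jaw, ax, ay, az, x, y, z, jaw, ...]. A call has 1 to 10 rows; each row is the pose to reach, as a shift and turn from the pose commanded when the call began, along the tool's axes at that moment; what a row does not reach only later rows make up. A row lasts 1/10 s, in which the tool goes at most 50 mm and 8.59 degrees, less where a joint would pass 70% of its speed; a pose out of reach is approached as far as the arm can. A call with a gripper value outside its range is refused whole. The fingers move at their own pace and stop on an object; "newtons" is the grip in N (left out, the last holds). Time passes only in rows, so rows that repeat a pose let the fingers close. It gives the time, the measured TCP pose, the force and the opening at its end, in the units of the state.
- observe(): the state, without advancing time (a new reading comes with each control period).
- cams.read_camera(name): name is "side" or "top"; returns a dict with "image" (400x640x3 uint8, red, green, blue), "fov_y" (degrees; the focal length in pixels is half the picture's height over the tangent of half this angle, whatever the lens; pixels are square), "cx", "cy" (the principal point, pixels), "T" (4x4, takes a point from camera to world coordinates). Camera axes: x right, y down, z forward; pixel columns grow to the right and rows downward; lengths in m; the calibration is good to about 2 mm. A picture is of the moment at which its call begins. There is no depth.
- robot.hand_in(): hands the job in, once; it reports no verdict.
The state is a dict: "time": time; "qpos": joint angles; "qvel": joint speeds; "joint_efforts": joint torques, N m; "tool_pos": TCP position; "tool_rot": TCP orientation; "contact_force": force on the tool from outside, world axes, zero at the start; "torque": the same for the moment, N m; "opening": finger opening in m.
Only numpy, scipy, OpenCV 4.12 (cv2) and the standard library are available. Lean on these libraries where they do the work, as an engineer would, in place of code of your own. Each camera call takes 0.05 s, during which the arm holds its last target.

## Task

The tyre on this cart wheel is about to be pumped up: reach between the spokes with your fingertips and push one spoke after another to turn the wheel on its stand until the valve is at the very bottom and its stem points straight up at the hub, then take your hand clear. Only push: do not grip a spoke, and keep off the slack tyre and the valve stem. Leave everything else on the bench where it is.

Things in the scene. Friction and masses are not known exactly. Their poses are not given: they have to be found in the camera images.
- stand: Fixed blue steel stand. Origin on the bench (z = 0) straight below the wheel's centre; +x is level along the axle, away from the robot, from the wheel to the A-shaped legs (turned up to 0.3 rad about z between starts); z up. Base plate 8 mm thick, 62 mm in front (-x) to 138 mm behind, 140 mm to either side. Legs stand 40 mm and more behind the wheel's middle plane: the robot's side is open.
- hub (a point): Centre of the upright wheel (310 mm across) on its level axle, 175 mm above the bench, in the wheel's middle plane. Grey hub 52 mm across, its face 42 mm in front of (robot's side of) the middle plane; axle end, washer and pin, up to 32 mm across, reach 55 mm in front.
- wheel (a joint): Wheel angle q, rad, growing clockwise seen from the robot's side. At 0 or 2 pi the valve is at the bottom, stem straight up; at q the valve lies q clockwise from the bottom (pi/2: left, pi: top) and spokes point q, q+72, +144, +216, +288 degrees clockwise from up. The axle drags 0.3 N m (5 N on a spoke 65 mm out): the wheel stays where left, hardly coasts, turns both ways. Starts at 1.9 to 4.4.
- valve_tip (a point): Tip of the valve stem: 8 mm brass stem on a 13 mm black rubber foot, 28 mm long, standing on the inside of the rim half-way between two spokes, in the wheel's middle plane, pointing at the hub; tip 66 mm from the axle. z axis along the stem, rim to hub: straight up when the job is done. A yellow dot on each tyre sidewall marks the valve's place.
- flanks_a: Side walls of all five spokes that lead when the wheel turns clockwise seen from the robot. Spokes: straight, grey, 72 degrees apart, from the hub (radius 26 mm) to the rim (inner radius 93 mm), 23 mm wide, 33 mm deep (32 mm in front of to 1 mm behind the middle plane); the gaps between are open right through. Turns with the wheel; origin at the wheel's centre.
- flanks_b: Side walls of all five spokes that trail when the wheel turns clockwise seen from the robot: pushed to turn it clockwise. Turns with the wheel; origin at the wheel's centre.
- tyre: Black tyre, radius 101 to 155 mm, 50 mm wide (25 mm to either side of the middle plane); turns with the wheel, not to be pushed. Origin at the wheel's centre.
- valve: The valve stem, turning with the wheel; not to be pushed. Origin at the wheel's centre.
- paste_tin: loose orange tin of tyre paste with a white lid, 80 mm across, 62 mm high, standing on the bench beside the wheel; origin at the centre of its underside
- gauge: loose black dial pressure gauge lying flat, 48 mm across, 22 mm high, brass nozzle to its +x (overall 98 mm); origin under the dial's centre
- seal_ring: loose black rubber seal ring lying flat, 88 mm across, 10 mm high; origin at the centre of its underside
- bush: loose brass flanged bush standing on its flange, 58 mm across, 45 mm high; origin at the centre of its underside
- tyre_lever: loose flat steel tyre lever with a red grip, about 275 mm long along its x axis, 26 mm wide, 10 mm high; origin under the middle of its length
- mallet: loose rubber mallet with a wooden handle lying on the bench, 260 mm long along its x axis, black head 88 mm wide at +x, 26 mm high; origin under the middle of its length
- driver: loose screwdriver with a green handle lying on the bench, 200 mm long along its x axis, 26 mm high; origin under the middle of its length

How it is judged:
On the way:
1. a spoke is pushed from its side by the fingers ((contact force between the fingers and flanks_a above 0.5 N or contact force between the fingers and flanks_b above 0.5 N)), for 0.05 s.
At the end, for the whole second after the job is handed in: The valve is at the bottom of the wheel with its stem within 0.1 rad (about 6 degrees) of straight up, the wheel is at rest, and every loose thing on the bench is within 20 mm of where it started, the tin and the bush still upright (angle between valve_tip's own z axis and vertical below 0.1 rad and velocity of joint wheel between -0.05 and 0.05 rad/s and distance of each of paste_tin, gauge, seal_ring, bush, tyre_lever, mallet, driver from where it was at the start of the episode below 0.02 m and angle between each of paste_tin, bush's own z axis and vertical below 0.15 rad); the robot touches nothing.
It fails at once if the tyre is pushed (more than 3 N) (contact force between any of the fingers, the arm and tyre above 3 N).
It fails at once if the valve stem is pushed (more than 2 N) (contact force between any of the fingers, the arm and valve above 2 N).
It fails at once if a spoke is gripped: pressed from both its sides at once (contact force between the fingers and flanks_a above 1.5 N and contact force between the fingers and flanks_b above 1.5 N).
It fails at once if a loose thing on the bench is lifted or shifted by more than 20 mm (distance of any of paste_tin, gauge, seal_ring, bush, tyre_lever, mallet, driver from where it was at the start of the episode above 0.02 m).
It also fails if it takes over 61 s, if anything falls off the work surface, if the arm or the gripper's body presses on something with over 40 N, if the wrist force passes 120 N, or if a joint passes its speed limit or range.

## Working session

There is one attempt and no reset: what is moved stays moved. The work goes in short steps, Python scripts to look and compute and a tool call to move; the robot and the scene stay as the last step left them, time stands still between calls to the robot, and variables do not carry over. Pictures are saved under pics/ and viewed, and the job is handed in when it is done.

Besides the shell and the picture viewer there is one more tool, called after "Request:" by a JSON object that holds its "api" and its "payload", one argument or row to a line. jog_arm: Moves the arm, as the interface text tells. Its arguments: {"type":"object","properties":{"plan":{"type":"array"},"newtons":{"type":"number"}},"required":["plan"]}

```bash
ls; mkdir -p pics; python3 - <<'E'
from cell import observe, cams, robot
import cv2, numpy as np
s=observe(); print({k:np.round(v,3) for k,v in s.items()})
for n in ("side","top"):
    c=cams.read_camera(n); cv2.imwrite(f"pics/{n}0.png",c["image"][:,:,::-1]); print(n,c["fov_y"],c["cx"],c["cy"],np.round(c["T"],4).tolist(), c.keys())
E
```

```text
pics
{'time': np.float64(0.0), 'qpos': array([-1.427,  0.343,  1.525,  0.   ,  1.275, -0.146]), 'qvel': array([ 0.   ,  0.001, -0.001, -0.001, -0.001, -0.001]), 'joint_efforts': array([ -0.   , -43.124, -24.422,   0.072,   0.056,  -0.   ]), 'tool_pos': array([ 0.15 , -0.503,  0.226]), 'tool_rot': array([2.978, 1.569, 1.697]), 'contact_force': array([-0.234, -0.363, -0.607]), 'torque': array([0.051, 0.012, 0.009]), 'opening': np.float64(0.092)}
side 55.81624142849103 319.4865904552746 194.9866619773315 [[-0.7102, -0.5281, 0.4655, -0.0452], [-0.7039, 0.5423, -0.4587, 0.4985], [-0.0101, -0.6534, -0.7569, 0.9673], [0.0, 0.0, 0.0, 1.0]] dict_keys(['image', 'fov_y', 'cx', 'cy', 'T'])
top 43.239876485749505 311.1179921112572 196.61124310964226 [[0.0157, -0.9969, 0.0772, 0.3597], [-0.9998, -0.0148, 0.0116, -0.0339], [-0.0104, -0.0773, -0.997, 1.6167], [0.0, 0.0, 0.0, 1.0]] dict_keys(['image', 'fov_y', 'cx', 'cy', 'T'])
```

View pics/side0.png

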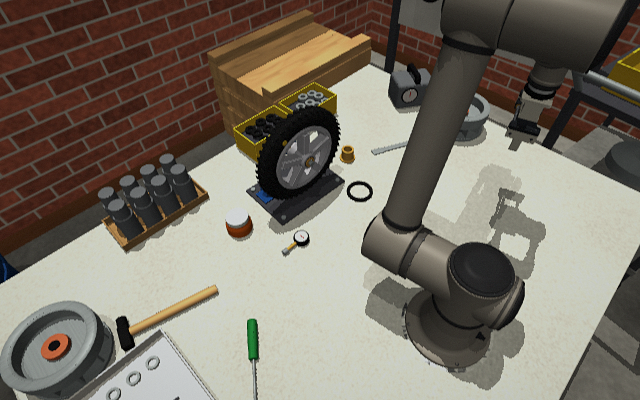

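View pics/top0.png

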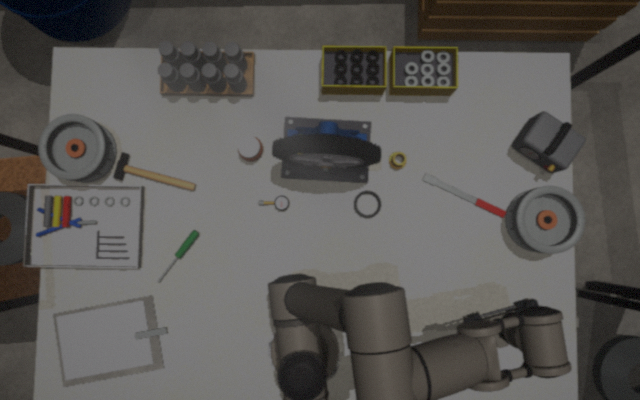

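The side view shows the wheel face around (305,155), with the tin at (238,222), gauge at (298,240), ring at (360,190) and bush at (347,154). I'll zoom in on the wheel in both views.

```bash
python3 - <<'E'
import cv2
a=cv2.imread("pics/side0.png")[90:230,230:380]; cv2.imwrite("pics/side0z.png",cv2.resize(a,None,fx=4.2,fy=4.2,interpolation=cv2.INTER_CUBIC))
a=cv2.imread("pics/top0.png")[105:225,225:425]; a=cv2.convertScaleAbs(a,alpha=1.8); cv2.imwrite("pics/top0z.png",cv2.resize(a,None,fx=4,fy=4,interpolation=cv2.INTER_CUBIC))
E
```

```text
(no output)
```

View pics/side0z.png

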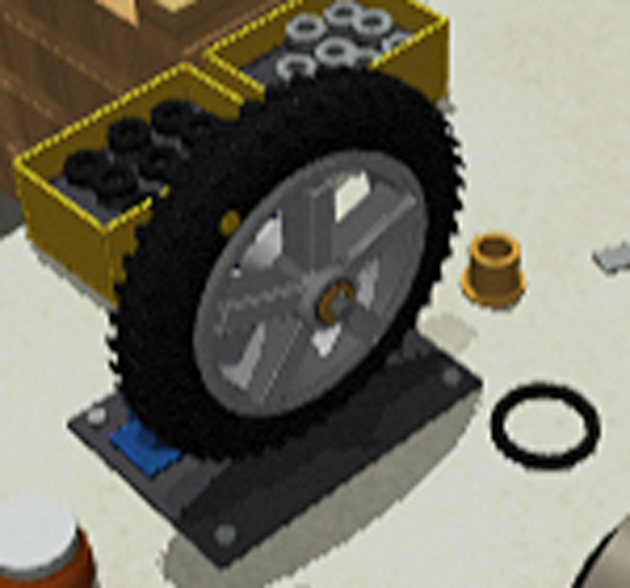

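View pics/top0z.png

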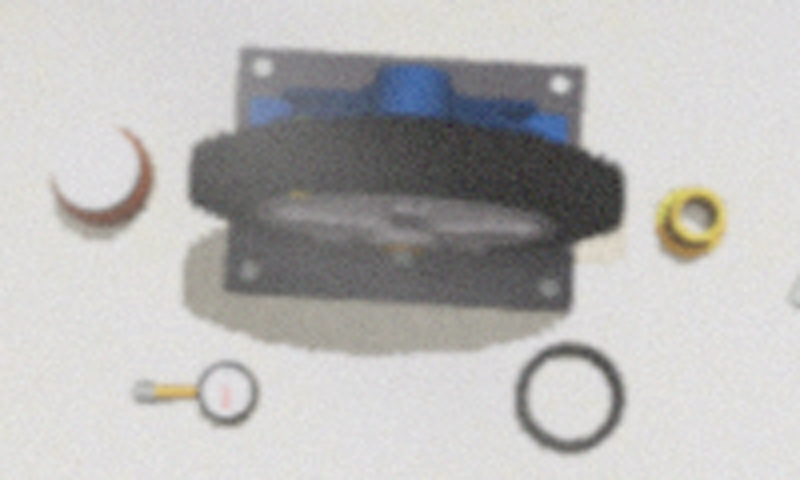

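```bash
cat > h.py <<'E'
import numpy as np, cv2
from cell import observe, cams, robot
def proj(c,P):
    T=np.asarray(c["T"]);f=200/np.tan(np.radians(c["fov_y"]/2))
    p=(np.asarray(P)-T[:3,3])@T[:3,:3]
    return np.c_[f*p[:,0]/p[:,2]+c["cx"],f*p[:,1]/p[:,2]+c["cy"]]
def ray(c,u,v):
    T=np.asarray(c["T"]);f=200/np.tan(np.radians(c["fov_y"]/2))
    return T[:3,3],T[:3,:3]@np.array([(u-c["cx"])/f,(v-c["cy"])/f,1])
def onz(c,u,v,z):
    o,d=ray(c,u,v);return o+d*(z-o[2])/d[2]
# stand frame -> world
def S(P,x,y,yaw):
    P=np.asarray(P,float);c,s=np.cos(yaw),np.sin(yaw)
    return np.c_[x+c*P[:,0]-s*P[:,1],y+s*P[:,0]+c*P[:,1],P[:,2]]
# wheel point: angle a clockwise from up seen from robot (looking +x, left=+y): up->right(-y)
def W(r,a,d): # d: in front of midplane
    a=np.asarray(a,float);return np.c_[-d+0*a,-r*np.sin(a),0.175+r*np.cos(a)]
E
cat > fit.py <<'E'
from h import *
from scipy.optimize import least_squares
s=cams.read_camera("side");t=cams.read_camera("top")
tz=lambda p:np.array(p)/4+[225,105]
sz=lambda p:np.array(p)/4.2+[230,90]
tc=tz([(240,47),(586,68),(573,310),(226,290)]);sc=sz([(70,425),(222,568),(482,383)])
C=np.array([[.138,.14,.008],[.138,-.14,.008],[-.062,-.14,.008],[-.062,.14,.008]])
td=tz([(299,195)]);sd=sz([(231,222)])
def res(p):
    x,y,yaw,q,r=p
    D=S(W(r,[q+np.pi],.025),x,y,yaw)
    return np.r_[(proj(t,S(C,x,y,yaw))-tc).ravel(),(proj(s,S(C[[0,3,2]],x,y,yaw))-sc).ravel(),(proj(t,D)-td).ravel(),(proj(s,D)-sd).ravel()]
b=min((least_squares(res,[.7,0,0,q,.12],loss='soft_l1') for q in np.arange(1.5,5,.5)),key=lambda r:r.cost)
print(b.x,b.cost);print(np.round(res(b.x),1))
x,y,yaw,q,r=b.x
im=s["image"][:,:,::-1].copy();im=cv2.resize(im[90:230,230:380],None,fx=4.2,fy=4.2,interpolation=cv2.INTER_CUBIC)
def dr(P,col):
    p=proj(s,S(P,x,y,yaw));p=(p-[230,90])*4.2;cv2.polylines(im,[p.round().astype(int).reshape(-1,1,2)],False,col,1)
a=np.linspace(0,2*np.pi,60)
dr(W(.101,a,.025),(0,255,0));dr(W(.155,a,0.0),(0,255,255));dr(W(.026,a,.042),(255,0,0))
for k in range(5):
    aa=q+k*2*np.pi/5
    for sg in (-1,1):
        rr=np.array([.03,.093]);P=np.r_[W(.03,[aa],.032),W(.093,[aa],.032)]
        P+=sg*.0115*np.array([0,-np.cos(aa),-np.sin(aa)]);dr(P,(0,0,255))
dr(np.r_[W(.094,[q+np.pi],0),W(.066,[q+np.pi],0)],(255,0,255))
dr(S(C,0,0,0),(255,255,0))
cv2.imwrite("pics/fit.png",im)
for n,c,uv,z in [("gauge",t,(282,203),.022),("ring",t,(367.5,204),.01),("bush",t,(399,159),.045),("tin",t,(250,147),.062)]:
    print(n,np.round(onz(c,*uv,z),3))
E
python3 fit.py
```

```text
[ 0.59822712 -0.05948203 -0.04476009  2.54043421  0.12861944] 4.048621629080913
[-0.2 -0.  -0.3 -0.3 -0.2  0.7 -0.7  0.5 -0.8 -1.8  0.  -1.3  0.7 -1.7
 -0.2  0.4  0.1 -0.1]
gauge [0.461 0.077 0.022]
ring [ 0.463 -0.195  0.01 ]
bush [ 0.604 -0.289  0.045]
tin [0.632 0.177 0.062]
```

View pics/fit.png

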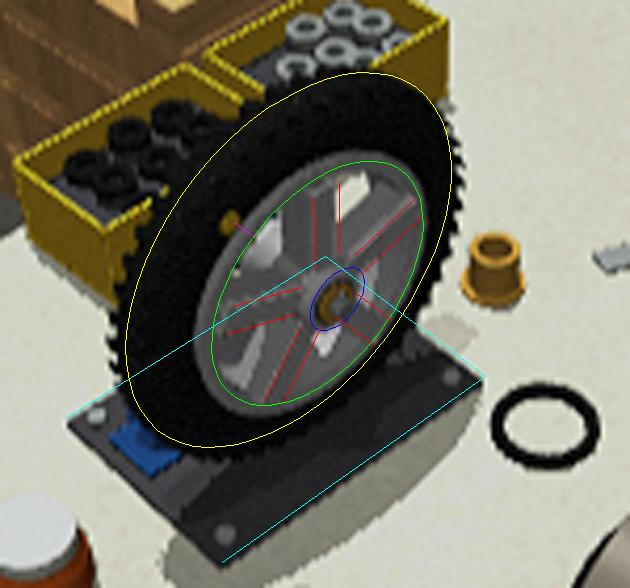

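```bash
python3 - <<'E'
from h import *
from scipy.spatial.transform import Rotation as R
r=R.from_euler('xyz',observe()["tool_rot"]);print(r.as_matrix().round(3))
E
sed -i 's/^cv2.imwrite("pics\/fit.png",im)/cv2.imwrite("pics\/fit.png",im)\nim=cv2.resize(cv2.convertScaleAbs(t["image"][105:225,225:425,::-1],alpha=1.8),None,fx=4,fy=4,interpolation=cv2.INTER_CUBIC)\nfor P in (W(.155,a,.0),W(.11,a,.025),W(.016,a,.055)):\n    p=(proj(t,S(P,x,y,yaw))-[225,105])*4;cv2.polylines(im,[p.round().astype(int).reshape(-1,1,2)],False,(0,255,0),1)\ncv2.imwrite("pics\/fitt.png",im)/' fit.py; python3 fit.py >/dev/null
```

```text
[[-0.     0.958  0.286]
 [ 0.001  0.286 -0.958]
 [-1.     0.    -0.001]]
```

View pics/fitt.png

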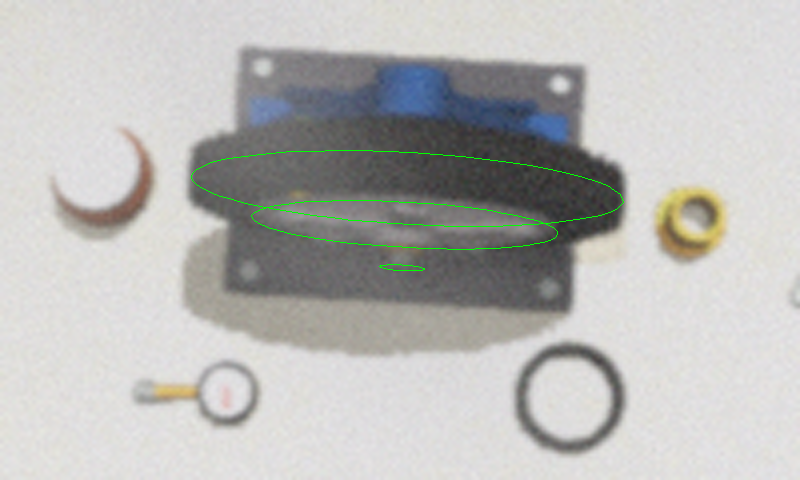

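```bash
cat > fit2.py <<'E'
from h import *
from scipy.optimize import least_squares
s=cams.read_camera("side");t=cams.read_camera("top")
tz=lambda p:np.array(p)/4+[225,105]
sz=lambda p:np.array(p)/4.2+[230,90]
td=tz([(299,195)]);sd=sz([(231,222)]);ta=tz([(403,257)])
rb=sz([(196,345),(427,228)]) # x extremes of rim edge (left,right)
ry=sz([(350,150),(262,417)])
a=np.linspace(0,2*np.pi,361)
yaw=-.045
def res(p):
    x,y,q,r,rr,dr=p
    D=S(W(r,[q+np.pi],.025),x,y,yaw)
    E=proj(s,S(W(rr,a,dr),x,y,yaw))
    e=np.r_[E[:,0].min()-rb[0,0],E[:,0].max()-rb[1,0],E[:,1].min()-ry[0,1],E[:,1].max()-ry[1,1]]
    return np.r_[(proj(t,D)-td).ravel(),(proj(s,D)-sd).ravel(),(proj(t,S(W(0,[0],.055),x,y,yaw))-ta).ravel(),e,(dr-.022)/.003]
b=least_squares(res,[.6,-.06,2.54,.12,.105,.02],x_scale=[.01,.01,.1,.01,.01,.01])
print(b.x,b.cost);print(np.round(res(b.x),1))
x,y,q,r,rr,dd=b.x
im=s["image"][:,:,::-1].copy();im=cv2.resize(im[90:230,230:380],None,fx=4.2,fy=4.2,interpolation=cv2.INTER_CUBIC)
def dr(P,col):
    p=proj(s,S(P,x,y,yaw));p=(p-[230,90])*4.2;cv2.polylines(im,[p.round().astype(int).reshape(-1,1,2)],False,col,1)
dr(W(rr,a,dd),(0,255,0));dr(W(.155,a,0.0),(0,255,255));dr(W(.026,a,.042),(255,0,0))
for k in range(5):
    aa=q+k*2*np.pi/5
    for sg in (-1,1):
        P=np.r_[W(.03,[aa],.032),W(.093,[aa],.032)]
        P+=sg*.0115*np.array([0,-np.cos(aa),-np.sin(aa)]);dr(P,(0,0,255))
dr(np.r_[W(.094,[q+np.pi],0),W(.066,[q+np.pi],0)],(255,0,255))
cv2.imwrite("pics/fit2.png",im)
E
python3 fit2.py
```

```text
[ 0.60144232 -0.05830858  2.53974912  0.12457891  0.11018476  0.02446037] 2.5724817159847415
[ 0.3 -0.6 -0.2  0.1 -0.7  1.5 -0.  -0.  -0.7 -0.8  0.8]
```

View pics/fit2.png

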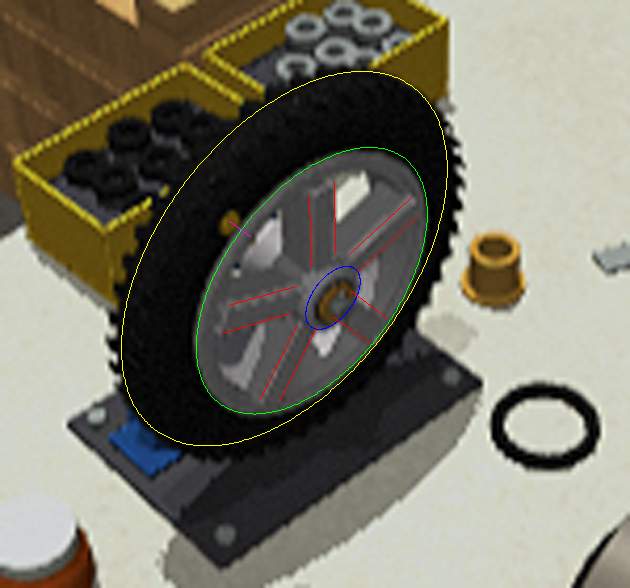

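Request:
{"api": "jog_arm", "payload": {
  "plan": [0,0,8,-3,0,0,-1,0,0,16,-6,2,0,-1,0,0,24,-9,4,0,-1,0,0,24,-9,4,0,-1]
}}

```text
time: 0.8
tool_pos: [0.1878, -0.493, 0.3193]
tool_rot: [1.559, 1.15, 0.277]
contact_force: [-1.2, -0.9, -0.5]
opening: 0.0643
```

```bash
python3 - <<'E'
from h import *
from scipy.spatial.transform import Rotation as R
s=observe();print(s["qpos"].round(3),s["tool_pos"].round(3));print(R.from_euler('xyz',s["tool_rot"]).as_matrix().round(3))
E
```

```text
[-1.597  0.314  1.385  0.401  1.575 -0.34 ] [ 0.188 -0.493  0.319]
[[ 0.393  0.875  0.284]
 [ 0.112  0.261 -0.959]
 [-0.913  0.409  0.005]]
```

Request:
{"api": "jog_arm", "payload": {
  "plan": [0,0,8,0.25,3,-0.3,-1,0,0,16,0.5,6,-0.6,-1,0,0,24,0.75,9,-0.9,-1,0,0,32,1,12,-1.2,-1,0,0,40,1.25,15,-1.5,-1,0,0,48,1.5,18,-1.8,-1,0,0,56,1.75,21,-2.2,-1,0,0,66,2,24,-2.7,-1,0,0,66,2,24,-2.7,-1,0,0,66,2,24,-2.7,-1]
}}

```text
time: 1.8
tool_pos: [0.3989, -0.4002, 0.3943]
tool_rot: [1.575, 0.002, 0.292]
contact_force: [0.4, -0.5, 0.6]
opening: 0.0004
```

```bash
cat > fk.py <<'E'
from h import *
from scipy.spatial.transform import Rotation as R
from scipy.optimize import least_squares
D=[([-1.427,.343,1.525,0,1.275,-.146],[.15,-.503,.226],[2.978,1.569,1.697]),
([-1.597,.314,1.385,.401,1.575,-.34],[.188,-.493,.319],[1.559,1.15,.277])]
s=observe();D.append((s["qpos"],s["tool_pos"],s["tool_rot"]))
print(s["qpos"].round(3),s["tool_pos"].round(3));print(R.from_euler('xyz',s["tool_rot"]).as_matrix().round(3))
rz=lambda a:R.from_euler('z',a).as_matrix();ry=lambda a:R.from_euler('y',a).as_matrix()
def fk(q,p):
    h,L1,L2,Lt,d,a=p
    A=rz(q[0]);B=A@ry(q[1]);C=A@ry(q[1]+q[2]);E=C@rz(q[3])@ry(q[4])
    return A@[a,d,h]+B@[0,0,L1]+C@[0,0,L2]+E@[0,0,Lt], E[:,2], A@[a,d,h]+B@[0,0,L1]+C@[0,0,L2]
def f(p):return np.concatenate([fk(q,p)[0]-x for q,x,_ in D])
b=least_squares(f,[.3,.4,.35,.3,.07,0]);print(b.x.round(4),np.abs(b.fun).max())
for q,x,rt in D: print(fk(q,b.x)[1].round(3),R.from_euler('xyz',rt).as_matrix()[:,0].round(3),"wrist",fk(q,b.x)[2].round(3))
E
python3 fk.py
```

```text
[-1.535  0.476  1.786  1.404  1.765 -0.704] [ 0.399 -0.4    0.394]
[[ 0.958  0.003  0.288]
 [ 0.288 -0.003 -0.958]
 [-0.002  1.    -0.004]]
[0.323  0.351  0.3764 0.3175 0.0768 0.0434] 0.001608081400853334
[-0.     0.001 -1.   ] [-0.     0.002 -1.   ] wrist [ 0.151 -0.505  0.543]
[ 0.393  0.112 -0.913] [ 0.393  0.112 -0.913] wrist [ 0.063 -0.527  0.609]
[ 0.958  0.288 -0.002] [ 0.958  0.288 -0.002] wrist [ 0.095 -0.491  0.395]
```

```bash
cat > ik.py <<'E'
import io,contextlib
with contextlib.redirect_stdout(io.StringIO()):
    from fk import *
P=b.x
lo=np.array([-2.53,-.77,.04,-1,.28]);hi=np.array([2.53,2.02,2.7,4.14,2.66])
# q6 zero: tool y,z vs E
for q,x,rt in D:
    A=rz(q[0]);E=A@ry(q[1]+q[2])@rz(q[3])@ry(q[4])@rz(q[5]); print((E.T@R.from_euler('xyz',rt).as_matrix()).round(2).tolist())
def ik(t,dirv,g):
    f=lambda q:np.r_[(fk(q,P)[0]-t)*3,(fk(q,P)[1]-dirv)]
    r=least_squares(f,g,bounds=(lo,hi));return r.x,np.abs(r.fun).max()
dv=np.array([np.cos(-.045),np.sin(-.045),0])
g=np.clip(s["qpos"][:5],lo,hi)
for t in [(.47,-.25,.35),(.5,-.1,.3),(.48,-.06,.24),(.59,-.058,.24),(.59,-.118,.175),(.59,-.01,.21),(.59,.0,.175)]:
    g,e=ik(np.array(t),dv,g);g=np.clip(g,lo+1e-6,hi-1e-6);print(t,g.round(3),e.round(5),"elbow",(rz(g[0])@[P[5],P[4],P[0]]+rz(g[0])@ry(g[1])@[0,0,P[1]]).round(2))
E
python3 ik.py
```

```text
[[0.0, 0.0, -1.0], [0.0, 1.0, 0.0], [1.0, -0.0, 0.0]]
[[0.0, 0.0, -1.0], [-0.0, 1.0, 0.0], [1.0, 0.0, 0.0]]
[[0.0, 0.0, -1.0], [0.0, 1.0, -0.0], [1.0, -0.0, 0.0]]
(0.47, -0.25, 0.35) [-1.272  0.093  2.507  1.868  1.396] 0.0 elbow [ 0.1  -0.05  0.67]
(0.5, -0.1, 0.3) [-0.822  0.234  2.7    2.339  1.431] 0.03393 elbow [ 0.14 -0.04  0.66]
(0.48, -0.06, 0.24) [-0.722  0.763  2.7    2.422  1.848] 0.03977 elbow [ 0.27 -0.13  0.58]
(0.59, -0.058, 0.24) [-0.44   0.586  2.481  2.745  1.503] 0.0 elbow [ 0.25 -0.03  0.62]
(0.59, -0.118, 0.175) [-0.629  0.867  2.353  2.556  1.636] 0.0 elbow [ 0.3  -0.12  0.55]
(0.59, -0.01, 0.21) [-0.269  0.723  2.455  2.917  1.607] 0.0 elbow [0.29 0.   0.59]
(0.59, 0.0, 0.175) [-0.233  0.875  2.402  2.952  1.703] 0.0 elbow [0.32 0.   0.55]
```

```bash
cat >> ik.py <<'E'
print('---')
M=np.array([[0,0,-1],[0,1,0],[1,0,0]])
def full(t,phi,g):
    q,e=ik(np.array(t),dv,g)
    phi=np.radians(phi);z=np.array([0,-np.sin(phi),np.cos(phi)]);z=z-dv*(z@dv);z/=np.linalg.norm(z)
    Rt=np.c_[dv,np.cross(z,dv),z]
    E=rz(q[0])@ry(q[1]+q[2])@rz(q[3])@ry(q[4])
    w=E.T@Rt@M.T
    return q,np.arctan2(w[1,0],w[0,0]),e
H=np.array([.602,-.058,.175]);r=.062
g=np.array([-.44,.586,2.48,2.745,1.5])
for d in (.067,.012):
  for phi in range(100,-71,-15):
    t=H-d*dv+r*np.array([0,-np.sin(np.radians(phi)),np.cos(np.radians(phi))])
    q,q6,e=full(t,phi,g);g=np.clip(q,lo+1e-5,hi-1e-5);print(d,phi,t.round(3),q.round(2),round(q6,2),round(e,4))
E
python3 ik.py | sed 1,/---/d
```

```text
0.067 100 [ 0.535 -0.116  0.164] [-0.76  0.95  2.46  2.41  1.78] -1.58 0.0
0.067 85 [ 0.535 -0.117  0.18 ] [-0.76  0.88  2.49  2.41  1.74] -1.81 0.0
0.067 70 [ 0.535 -0.113  0.196] [-0.75  0.81  2.52  2.43  1.71] -2.04 0.0
0.067 55 [ 0.535 -0.106  0.211] [-0.73  0.74  2.55  2.45  1.69] -2.28 0.0
0.067 40 [ 0.535 -0.095  0.222] [-0.69  0.68  2.58  2.49  1.67] -2.52 0.0
0.067 25 [ 0.535 -0.081  0.231] [-0.64  0.63  2.61  2.54  1.65] -2.76 0.0
0.067 10 [ 0.535 -0.066  0.236] [-0.58  0.61  2.62  2.6   1.65] -3.01 0.0
0.067 -5 [ 0.535 -0.05   0.237] [-0.52  0.61  2.63  2.67  1.66] 3.01 0.0
0.067 -20 [ 0.535 -0.034  0.233] [-0.45  0.63  2.63  2.74  1.68] 2.75 0.0
0.067 -35 [ 0.535 -0.019  0.226] [-0.38  0.67  2.62  2.8   1.72] 2.48 0.0
0.067 -50 [ 0.535 -0.007  0.215] [-0.33  0.73  2.61  2.85  1.76] 2.21 0.0
0.067 -65 [0.535 0.001 0.201] [-0.29  0.81  2.58  2.89  1.81] 1.95 0.0
0.012 100 [ 0.59  -0.119  0.164] [-0.63  0.91  2.34  2.55  1.66] -1.45 0.0
0.012 85 [ 0.59  -0.119  0.18 ] [-0.63  0.84  2.36  2.55  1.62] -1.69 0.0
0.012 70 [ 0.59  -0.116  0.196] [-0.62  0.78  2.39  2.56  1.59] -1.93 0.0
0.012 55 [ 0.59  -0.108  0.211] [-0.6   0.72  2.41  2.59  1.56] -2.18 0.0
0.012 40 [ 0.59  -0.097  0.222] [-0.57  0.67  2.44  2.62  1.54] -2.43 0.0
0.012 25 [ 0.59  -0.084  0.231] [-0.53  0.63  2.46  2.66  1.52] -2.68 0.0
0.012 10 [ 0.59  -0.068  0.236] [-0.47  0.61  2.47  2.71  1.51] -2.94 0.0
0.012 -5 [ 0.59  -0.052  0.237] [-0.42  0.6   2.48  2.77  1.51] 3.08 0.0
0.012 -20 [ 0.59  -0.036  0.233] [-0.36  0.62  2.48  2.82  1.53] 2.81 0.0
0.012 -35 [ 0.59  -0.022  0.226] [-0.31  0.65  2.48  2.87  1.56] 2.54 0.0
0.012 -50 [ 0.59  -0.01   0.215] [-0.27  0.7   2.46  2.92  1.59] 2.26 0.0
0.012 -65 [ 0.59  -0.001  0.201] [-0.24  0.76  2.44  2.95  1.63] 2.0 0.0
```

```bash
cat > rows.py <<'E'
from h import *
from scipy.spatial.transform import Rotation as R, Slerp
H=np.array([.602,-.058,.175]);YAW=-.045
dv=np.array([np.cos(YAW),np.sin(YAW),0]);lat=np.array([np.sin(YAW),-np.cos(YAW),0]) # lat = right
up=np.array([0,0,1.])
def rad(deg): a=np.radians(deg);return np.sin(a)*lat+np.cos(a)*up
def tool(th): # tool z = -radial(th)
    z=-rad(th);return np.c_[dv,np.cross(z,dv),z]
def pos(th,s,c,d): return H-d*dv+s*rad(th)+c*rad(th+90)
def cur():
    s=observe();return s["tool_pos"],R.from_euler('xyz',s["tool_rot"]).as_matrix()
def row(p0,R0,p,Rm,dp=2,dr=1):
    rv=np.degrees(R.from_matrix(R0.T@Rm).as_rotvec());sh=100*R0.T@(p-p0)
    return np.r_[rv.round(dr),sh.round(dp),-1]
def show(L): print(", ".join(f"{v:g}" for r in L for v in r+0.0))
E
python3 - <<'E'
from rows import *
p0,R0=cur()
L=[]
Z=R.from_matrix(R0).as_matrix()
for k in range(1,11):
    f=k/10
    p=p0+(np.array([.50,-.25,.30])-p0)*f
    # yaw fix about world z, roll about tool x +80
    Rm=R.from_euler('z',-19.3*f,degrees=True).as_matrix()@R0@R.from_euler('x',75*f,degrees=True).as_matrix()
    L.append(row(p0,R0,p,Rm,1,0))
show(L)
E
```

```text
8, -2, 0, 1.4, -0.9, -1.1, -1, 15, -4, 1, 2.8, -1.9, -2.3, -1, 22, -6, 1, 4.2, -2.8, -3.4, -1, 30, -8, 2, 5.6, -3.8, -4.6, -1, 37, -9, 3, 7, -4.7, -5.7, -1, 45, -11, 5, 8.4, -5.7, -6.9, -1, 52, -13, 6, 9.8, -6.6, -8, -1, 60, -14, 8, 11.2, -7.6, -9.1, -1, 67, -15, 10, 12.6, -8.5, -10.3, -1, 74, -16, 13, 14, -9.4, -11.4, -1
```

Request:
{"api": "jog_arm", "payload": {
  "plan": [8,-2,0,1.4,-0.9,-1.1,-1,15,-4,1,2.8,-1.9,-2.3,-1,22,-6,1,4.2,-2.8,-3.4,-1,30,-8,2,5.6,-3.8,-4.6,-1,37,-9,3,7,-4.7,-5.7,-1,45,-11,5,8.4,-5.7,-6.9,-1,52,-13,6,9.8,-6.6,-8,-1,60,-14,8,11.2,-7.6,-9.1,-1,67,-15,10,12.6,-8.5,-10.3,-1,74,-16,13,14,-9.4,-11.4,-1]
}}

```text
time: 2.8
tool_pos: [0.5003, -0.2521, 0.3027]
tool_rot: [2.878, -0.01, -0.046]
contact_force: [0.4, -0.2, 0.3]
opening: 0.0003
```

```bash
python3 - <<'E'
from rows import *
p0,R0=cur();print(p0.round(3),R0.round(3).tolist(),observe()["qpos"].round(2))
T=tool(73.6)
tgt=pos(73.6,60,0,0) if 0 else pos(73.6,.060,.032,.067); print(tgt)
x=R.from_matrix(R0.T@T).as_rotvec(degrees=True);print(x,np.linalg.norm(x))
sl=Slerp([0,1],R.from_matrix([R0,T])); n=12
mid=np.array([.53,-.17,.22])
L=[]
for k in range(1,n+1):
    f=k/n
    p=p0+(mid-p0)*f*2 if f<=.5 else mid+(tgt-mid)*(f-.5)*2
    L.append(row(p0,R0,p,sl(f).as_matrix(),1,0))
show(L)
E
```

```text
[ 0.5   -0.252  0.303] [[0.999, -0.047, -0.002], [-0.046, -0.964, -0.261], [0.01, 0.261, -0.965]] [-1.17  0.46  2.39  2.    1.46  0.  ]
[ 0.53207212 -0.12151237  0.16124244]
[88.72230427 -0.57877567  0.25415733] 88.72455607912258
7, 0, 0, 0.4, -1.7, 1, -1, 15, 0, 0, 0.8, -3.4, 1.9, -1, 22, 0, 0, 1.3, -5.1, 2.9, -1, 30, 0, 0, 1.7, -6.8, 3.9, -1, 37, 0, 0, 2.1, -8.5, 4.9, -1, 44, 0, 0, 2.5, -10.2, 5.8, -1, 52, 0, 0, 2.5, -11.3, 6.6, -1, 59, 0, 0, 2.5, -12.3, 7.3, -1, 67, 0, 0, 2.5, -13.3, 8, -1, 74, 0, 0, 2.5, -14.4, 8.8, -1, 81, -1, 0, 2.4, -15.4, 9.5, -1, 89, -1, 0, 2.4, -16.4, 10.2, -1
```

Request:
{"api": "jog_arm", "payload": {
  "plan": [7,0,0,0.4,-1.7,1,-1,15,0,0,0.8,-3.4,1.9,-1,22,0,0,1.3,-5.1,2.9,-1,30,0,0,1.7,-6.8,3.9,-1,37,0,0,2.1,-8.5,4.9,-1,44,0,0,2.5,-10.2,5.8,-1,52,0,0,2.5,-11.3,6.6,-1,60,0,0,2.5,-12.8,7.6,-1,68,0,0,2.5,-14.2,8.6,-1,76,0,0,2.5,-15,9.2,-1]
}}

```text
time: 3.8
tool_pos: [0.5325, -0.1321, 0.174]
tool_rot: [-2.075, -0.012, -0.043]
contact_force: [0.7, -0.2, -0.0]
opening: 0.0004
```

```bash
cat > nxt.py <<'E'
import sys
from rows import *
def go(spec,prev=None):
    # spec list of (th,s,c,d) in deg, mm
    p0,R0=cur();print("now",p0.round(4),observe()["contact_force"].round(1),observe()["qpos"].round(2))
    show([row(p0,R0,pos(t,s/1e3,c/1e3,d/1e3),tool(t)) for t,s,c,d in spec])
def state():
    p0,R0=cur();v=p0-H;th=np.degrees(np.arctan2(-R0[:,2]@lat,-R0[:,2]@up))
    print("th %.1f s %.1f c %.1f d %.1f phi %.1f"%(th,1e3*v@rad(th),1e3*v@rad(th+90),-1e3*v@dv,np.degrees(np.arctan2(v@lat,v@up))), "yawerr",np.degrees(R0[:,0]@lat).round(2),np.degrees(R0[2,0]).round(2))
E
python3 - <<'E'
from nxt import *
state(); go([(73.6,60,32,67)]*3)
for n in ("side","top"):
    c=cams.read_camera(n); a=c["image"][:,:,::-1]
    a=a[80:240,220:400] if n=="side" else a[105:255,225:425]
    cv2.imwrite(f"pics/{n}1.png",cv2.resize(a,None,fx=4,fy=4,interpolation=cv2.INTER_CUBIC))
E
```

```text
th 61.1 s 67.0 c 38.2 d 66.1 phi 90.8 yawerr -0.12 0.68
now [ 0.5325 -0.1321  0.174 ] [ 0.7 -0.2 -0. ] [-0.82  0.98  2.55  2.32  1.86  0.78]
12.5, -0.1, 0.7, -0.11, 0.6, 1.54, -1, 12.5, -0.1, 0.7, -0.11, 0.6, 1.54, -1, 12.5, -0.1, 0.7, -0.11, 0.6, 1.54, -1
```

View pics/side1.png

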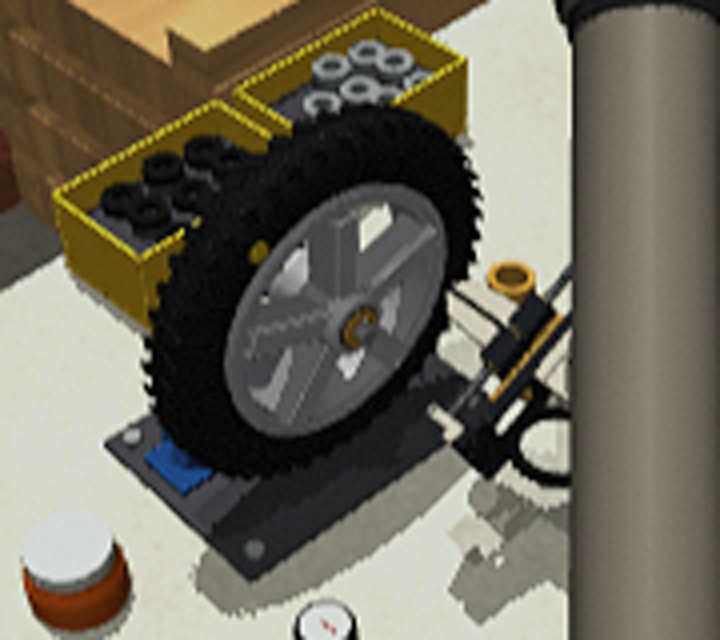

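View pics/top1.png

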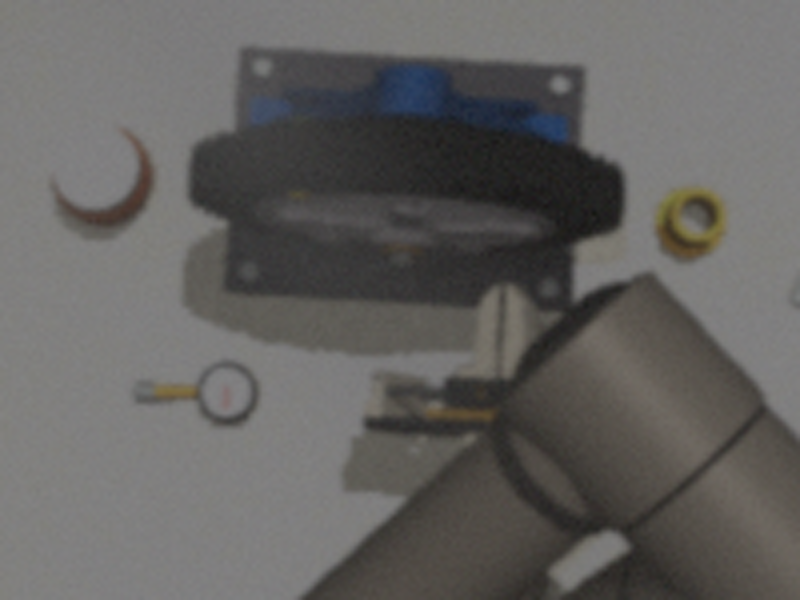

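```bash
python3 - <<'E'
from rows import *
for n in("side","top"):
    c=cams.read_camera(n);o=np.array([220,80] if n=="side" else [225,105])
    p,R0=cur()
    print(n,((proj(c,[p,p+.019*R0[:,2],p-.019*R0[:,2],H-.055*dv])-o)*4).round(0).tolist())
E
```

```text
side [[453.0, 292.0], [437.0, 311.0], [468.0, 273.0], [368.0, 332.0]]
top [[507.0, 284.0], [483.0, 284.0], [531.0, 284.0], [400.0, 262.0]]
```

Request:
{"api": "jog_arm", "payload": {
  "plan": [8,0,0,0,0.4,1,-1,12.5,0,0.7,-0.1,0.6,1.5,-1,12.5,0,0.7,-0.1,0.6,1.5,-1]
}}

```text
time: 4.3
tool_pos: [0.5316, -0.1222, 0.1623]
tool_rot: [-1.864, 0.0, -0.049]
contact_force: [-0.2, 0.8, -0.2]
opening: 0.0004
```

```bash
sed -i 's/H=np.array(.*;YAW/H=np.array([.603,-.060,.175]);YAW/' rows.py; python3 - <<'E'
from nxt import *
state(); go([(73.6,60,32,d) for d in (55,44,33,22,10,10)])
c=cams.read_camera("side"); a=c["image"][110:210,260:360,::-1]
cv2.imwrite(f"pics/side2.png",cv2.resize(a,None,fx=6,fy=6,interpolation=cv2.INTER_CUBIC))
E
```

```text
th 73.2 s 58.9 c 31.0 d 68.5 phi 101.0 yawerr 0.25 -0.01
now [ 0.5316 -0.1222  0.1623] [-0.2  0.8 -0.2] [-0.79  1.03  2.56  2.35  1.9   0.96]
0.4, -0.2, -0.1, 1.35, 0.14, -0.08, -1, 0.4, -0.2, -0.1, 2.45, 0.14, -0.07, -1, 0.4, -0.2, -0.1, 3.55, 0.14, -0.07, -1, 0.4, -0.2, -0.1, 4.65, 0.13, -0.06, -1, 0.4, -0.2, -0.1, 5.85, 0.13, -0.06, -1, 0.4, -0.2, -0.1, 5.85, 0.13, -0.06, -1
```

View pics/side2.png

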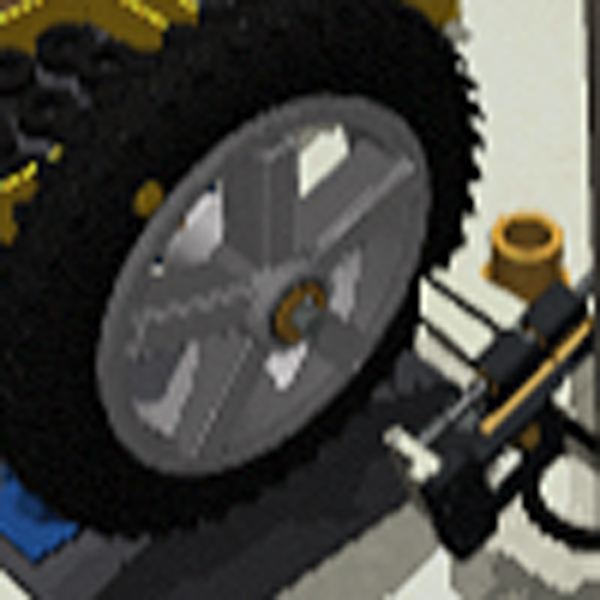

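Request:
{"api": "jog_arm", "payload": {
  "plan": [0.4,0,0,1.2,0.1,0,-1,0.4,0,0,2.4,0.1,0,-1,0.4,0,0,3.4,0.1,0,-1,0.4,0,0,4.2,0.1,0,-1,0.4,0,0,4.2,0.1,0,-1]
}}

```text
time: 4.85
tool_pos: [0.574, -0.1246, 0.1619]
tool_rot: [-1.858, -0.001, -0.049]
contact_force: [0.2, 0.3, 0.4]
opening: 0.0002
```

```bash
cat > look.py <<'E'
import sys
from nxt import *
state();print(observe()["time"],observe()["contact_force"].round(1))
n=sys.argv[1]
c=cams.read_camera("side"); a=c["image"][105:215,250:370,::-1]
cv2.imwrite(f"pics/{n}.png",cv2.resize(a,None,fx=6,fy=5.4 and 6,interpolation=cv2.INTER_CUBIC)[:600])
E
python3 look.py side3
```

```text
th 73.5 s 59.4 c 31.3 d 26.1 phi 101.3 yawerr 0.24 0.07
4.85 [0.2 0.3 0.4]
```

View pics/side3.png

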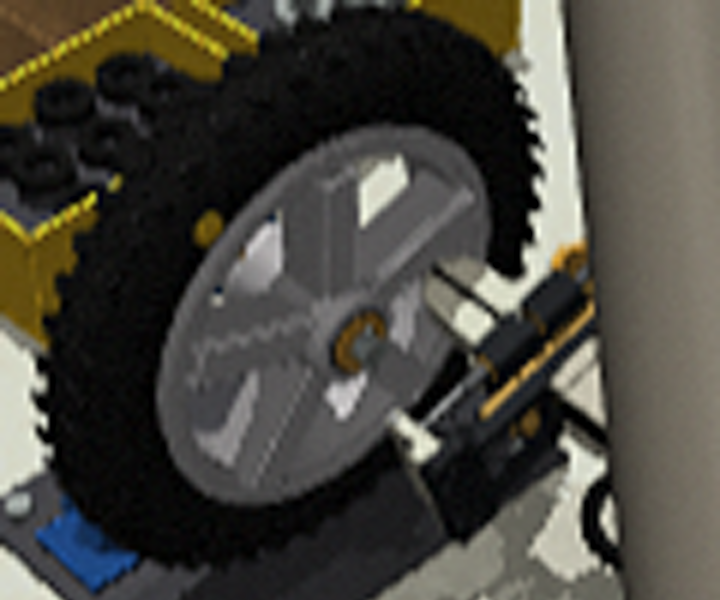

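```bash
python3 - <<'E'
from nxt import *
go([(73.6,60,31,18),(73.6,60,31,10),(73.6,60,27,10),(73.6,60,23,10),(72,60,21,10),(68,60,21,10),(64,60,21,10),(60,60,21,10),(56,60,21,10),(52,60,21,10)])
E
```

```text
now [ 0.5735 -0.1244  0.1616] [-0.9  0.6  0.6] [-0.68  0.96  2.46  2.49  1.79  1.12]
0, -0.2, 0, 0.85, -0.04, -0.08, -1, 0, -0.2, 0, 1.65, -0.04, -0.07, -1, 0, -0.2, 0, 1.65, -0.44, -0.07, -1, 0, -0.2, 0, 1.65, -0.84, -0.07, -1, -1.6, -0.2, -0.1, 1.65, -1.21, -0.13, -1, -5.6, -0.2, -0.1, 1.65, -1.64, -0.25, -1, -9.6, -0.2, -0.1, 1.65, -2.07, -0.34, -1, -13.6, -0.2, -0.1, 1.65, -2.51, -0.4, -1, -17.6, -0.2, -0.1, 1.65, -2.96, -0.43, -1, -21.6, -0.2, -0.1, 1.65, -3.4, -0.42, -1
```

Request:
{"api": "jog_arm", "payload": {
  "plan": [0,-0.2,0,0.85,0,-0.1,-1,0,-0.2,0,1.65,0,-0.1,-1,0,-0.2,0,1.65,-0.4,-0.1,-1,0,-0.2,0,1.65,-0.8,-0.1,-1,-1.6,-0.2,0,1.65,-1.2,-0.15,-1,-5.6,-0.2,0,1.65,-1.65,-0.25,-1,-9.6,-0.2,0,1.65,-2.05,-0.35,-1,-13.6,-0.2,0,1.65,-2.5,-0.4,-1,-17.6,-0.2,0,1.65,-2.95,-0.45,-1,-21.6,-0.2,0,1.65,-3.4,-0.4,-1]
}}

```text
time: 5.9
tool_pos: [0.5899, -0.1207, 0.1944]
tool_rot: [-2.236, 0.004, -0.05]
contact_force: [0.1, -4.7, -2.3]
opening: 0.0002
```

```bash
python3 look.py side4
```

```text
th 51.9 s 60.1 c 22.5 d 10.4 phi 72.4 yawerr 0.28 -0.23
5.9 [ 0.1 -4.7 -2.3]
```

View pics/side4.png

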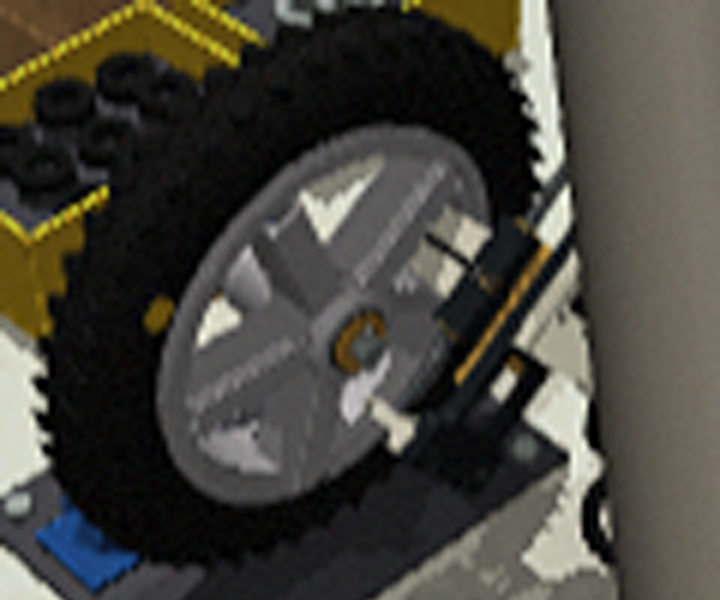

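```bash
cat > wq.py <<'E'
from rows import *
from scipy.optimize import brentq
def wq(q0,r=.1246):
    # yellow dot in side view nearest predicted pixel -> wheel angle
    c=cams.read_camera("side");im=c["image"]
    hsv=cv2.cvtColor(im,cv2.COLOR_RGB2HSV)
    m=((hsv[...,0]>15)&(hsv[...,0]<32)&(hsv[...,1]>120)&(hsv[...,2]>70)).astype(np.uint8)
    qs=np.linspace(q0-1.2,q0+1.2,2401)
    P=proj(c,np.array([H-.025*dv+r*rad(np.degrees(q)+180) for q in qs]))
    n,l,st,ce=cv2.connectedComponentsWithStats(m)
    out=[]
    for i in range(1,n):
        d=np.linalg.norm(P-ce[i],axis=1)
        if d.min()<4 and 5<st[i,4]<60: out.append((round(qs[d.argmin()],3),round(d.min(),1),int(st[i,4]),ce[i].round(1).tolist()))
    return out
E
python3 - <<'E'
from wq import *
print(wq(2.15))
from nxt import *
go([(51.9-5*k,60,21,10) for k in range(1,11)])
E
```

```text
[(np.float64(2.129), np.float64(0.6), 18, [275.5, 158.0])]
now [ 0.5899 -0.1194  0.1952] [-0.4 -0.5  0.3] [-0.63  0.82  2.43  2.55  1.66  0.85]
-5.1, 0, -0.2, 0.04, -0.55, -0.2, -1, -10.1, 0, -0.2, 0.04, -1.09, -0.31, -1, -15.1, 0, -0.2, 0.03, -1.64, -0.37, -1, -20.1, 0, -0.2, 0.03, -2.19, -0.39, -1, -25.1, 0, -0.2, 0.03, -2.75, -0.36, -1, -30.1, 0, -0.2, 0.03, -3.3, -0.28, -1, -35.1, 0, -0.2, 0.03, -3.84, -0.15, -1, -40.1, 0.1, -0.2, 0.03, -4.36, 0.03, -1, -45.1, 0.1, -0.2, 0.02, -4.87, 0.25, -1, -50.1, 0.1, -0.2, 0.02, -5.36, 0.51, -1
```

Request:
{"api": "jog_arm", "payload": {
  "plan": [-5,0,0,0,-0.55,-0.2,-1,-10,0,0,0,-1.1,-0.3,-1,-15,0,0,0,-1.65,-0.37,-1,-20,0,0,0,-2.2,-0.39,-1,-25,0,0,0,-2.75,-0.36,-1,-30,0,0,0,-3.3,-0.28,-1,-35,0,0,0,-3.84,-0.15,-1,-40,0,0,0,-4.36,0.03,-1,-45,0,0,0,-4.87,0.25,-1,-50,0,0,0,-5.36,0.5,-1]
}}

```text
time: 7.0
tool_pos: [0.5919, -0.0837, 0.2347]
tool_rot: [-3.107, 0.001, -0.049]
contact_force: [-1.1, -5.6, 2.4]
opening: 0.0006
```

```bash
python3 look.py side5; python3 - <<'E'
from wq import *
print(wq(1.25))
from nxt import *
t0=2
go([(t0-5*k,60,21,10) for k in range(1,11)])
E
```

```text
th 2.0 s 60.5 c 22.1 d 10.0 phi 22.1 yawerr 0.26 -0.03
7.0 [-1.1 -5.6  2.4]
[(np.float64(1.256), np.float64(2.0), 14, [274.5, 187.0])]
now [ 0.5918 -0.082   0.2341] [-0.1  0.8 -0.8] [-0.52  0.69  2.46  2.67  1.58  0.03]
-5.1, 0.1, 0, 0.02, -0.48, -0.17, -1, -10.1, 0.1, 0, 0.02, -1.02, -0.28, -1, -15.1, 0.1, 0, 0.02, -1.57, -0.35, -1, -20.1, 0.1, 0, 0.02, -2.12, -0.36, -1, -25.1, 0.1, 0, 0.02, -2.68, -0.33, -1, -30.1, 0.1, 0, 0.01, -3.23, -0.25, -1, -35.1, 0.1, 0, 0.01, -3.77, -0.12, -1, -40.1, 0.1, 0, 0.01, -4.29, 0.05, -1, -45.1, 0.1, 0, 0.01, -4.8, 0.27, -1, -50.1, 0.1, 0, 0.02, -5.29, 0.54, -1
```

View pics/side5.png

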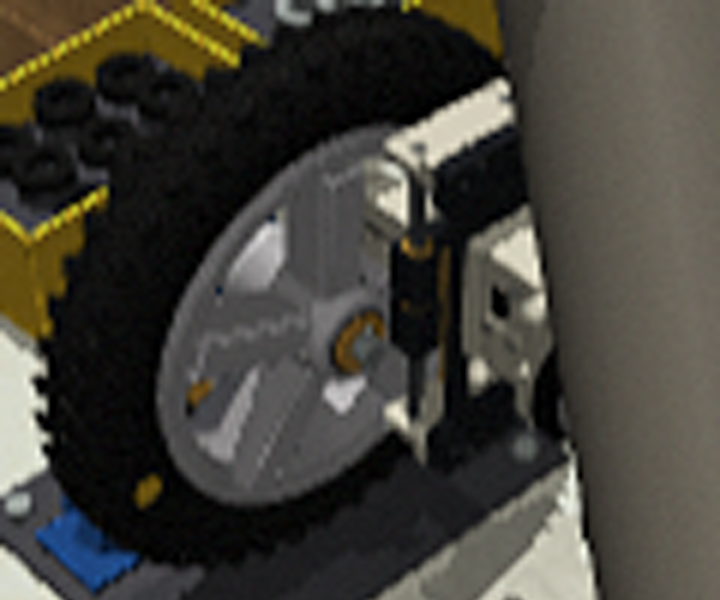

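Request:
{"api": "jog_arm", "payload": {
  "plan": [-5,0,0,0,-0.5,-0.17,-1,-10,0,0,0,-1.02,-0.28,-1,-15,0,0,0,-1.57,-0.35,-1,-20,0,0,0,-2.12,-0.36,-1,-25,0,0,0,-2.68,-0.33,-1,-30,0,0,0,-3.23,-0.25,-1,-35,0,0,0,-3.77,-0.12,-1,-40,0,0,0,-4.3,0.05,-1,-45,0,0,0,-4.8,0.27,-1,-50,0,0,0,-5.3,0.54,-1]
}}

```text
time: 8.1
tool_pos: [0.5947, -0.0296, 0.2318]
tool_rot: [2.306, -0.002, -0.047]
contact_force: [0.6, -1.5, 5.4]
opening: 0.0003
```

```bash
python3 look.py side6; python3 - <<'E'
from wq import *
print(wq(.4))
from nxt import *
t0=-48
go([(t0-3*k,60,21,10) for k in range(1,8)])
E
```

```text
th -47.9 s 60.4 c 22.0 d 9.7 phi -27.9 yawerr 0.09 0.09
8.1 [ 0.6 -1.5  5.4]
[(np.float64(0.434), np.float64(1.5), 10, [295.0, 192.5])]
now [ 0.5944 -0.0288  0.23  ] [-0.1 -0.5  0.2] [-0.33  0.7   2.48  2.85  1.61 -0.84]
-3.2, 0.1, 0.1, 0, -0.25, -0.13, -1, -6.2, 0.1, 0.1, 0, -0.57, -0.22, -1, -9.2, 0.1, 0.2, 0, -0.89, -0.28, -1, -12.2, 0.1, 0.2, 0, -1.22, -0.33, -1, -15.2, 0.1, 0.2, 0, -1.55, -0.36, -1, -18.2, 0.1, 0.2, 0, -1.89, -0.38, -1, -21.2, 0.1, 0.2, 0, -2.22, -0.38, -1
```

View pics/side6.png

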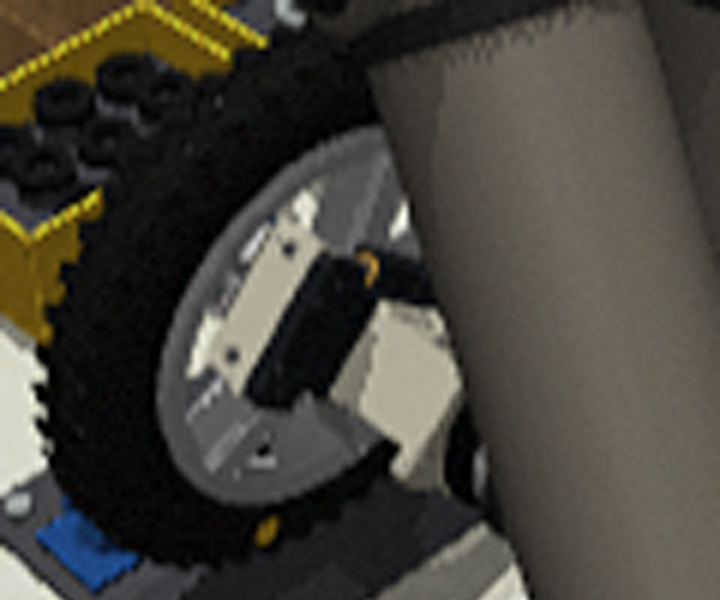

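Request:
{"api": "jog_arm", "payload": {
  "plan": [-3,0,0,0,-0.25,-0.13,-1,-6,0,0,0,-0.57,-0.22,-1,-9,0,0,0,-0.89,-0.28,-1,-12,0,0,0,-1.22,-0.33,-1,-15,0,0,0,-1.55,-0.36,-1,-18,0,0,0,-1.89,-0.38,-1,-21,0,0,0,-2.22,-0.38,-1,-23,0,0,0,-2.44,-0.38,-1,-23,0,0,0,-2.44,-0.38,-1]
}}

```text
time: 9.1
tool_pos: [0.5953, -0.0101, 0.2149]
tool_rot: [1.908, 0.002, -0.046]
contact_force: [-0.3, 1.1, 3.7]
opening: 0.0002
```

```bash
python3 look.py side7; python3 - <<'E'
from wq import *
print(wq(.0))
from nxt import *
t0=-71
go([(t0,60,24,10),(t0,60,29,10),(t0,60,29,18),(t0,60,29,32),(t0,60,29,50),(t0,60,29,68)])
E
```

```text
th -70.7 s 59.9 c 21.3 d 9.9 phi -51.1 yawerr 0.03 -0.13
9.1 [-0.3  1.1  3.7]
[]
now [ 0.5953 -0.0104  0.2149] [-1.1  0.2  2.8] [-0.26  0.76  2.48  2.92  1.66 -1.25]
-0.3, 0.1, 0.1, -0.01, 0.23, -0.05, -1, -0.3, 0.1, 0.1, -0.01, 0.73, -0.05, -1, -0.3, 0.1, 0.1, -0.81, 0.73, -0.05, -1, -0.3, 0.1, 0.1, -2.21, 0.73, -0.05, -1, -0.3, 0.1, 0.1, -4.01, 0.72, -0.04, -1, -0.3, 0.1, 0.1, -5.81, 0.72, -0.04, -1
```

View pics/side7.png

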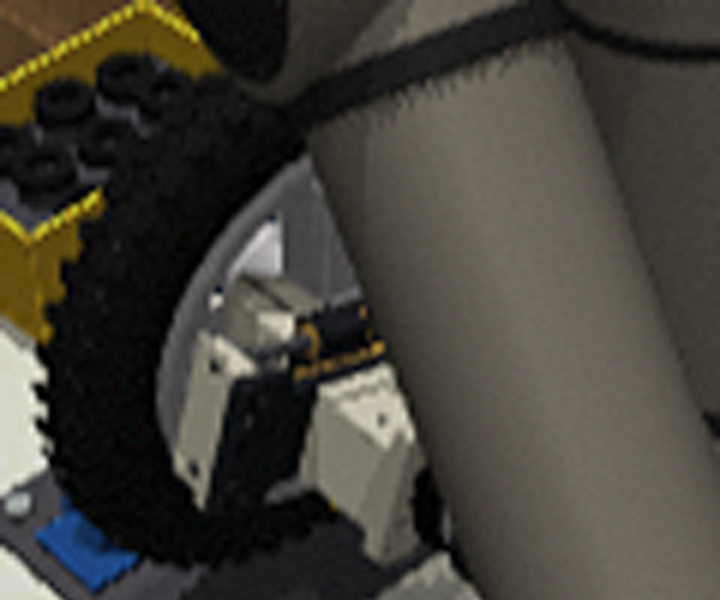

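Request:
{"api": "jog_arm", "payload": {
  "plan": [0,0,0,0,0.25,0,-1,0,0,0,0,0.7,0,-1,0,0,0,-0.8,0.7,0,-1,0,0,0,-2.2,0.7,0,-1,0,0,0,-4,0.7,0,-1,0,0,0,-5.8,0.7,0,-1,0,0,0,-5.8,0.7,0,-1]
}}

```text
time: 9.9
tool_pos: [0.5357, -0.0101, 0.2205]
tool_rot: [1.907, 0.007, -0.048]
contact_force: [0.2, -0.3, -0.5]
opening: 0.0003
```

```bash
python3 look.py side8; python3 - <<'E'
from wq import *
print(wq(.0))
E
```

```text
th -70.8 s 59.2 c 27.6 d 69.4 phi -45.8 yawerr 0.16 -0.41
9.9 [ 0.2 -0.3 -0.5]
[(np.float64(-0.389), np.float64(0.8), 10, [317.0, 175.5])]
```

View pics/side8.png

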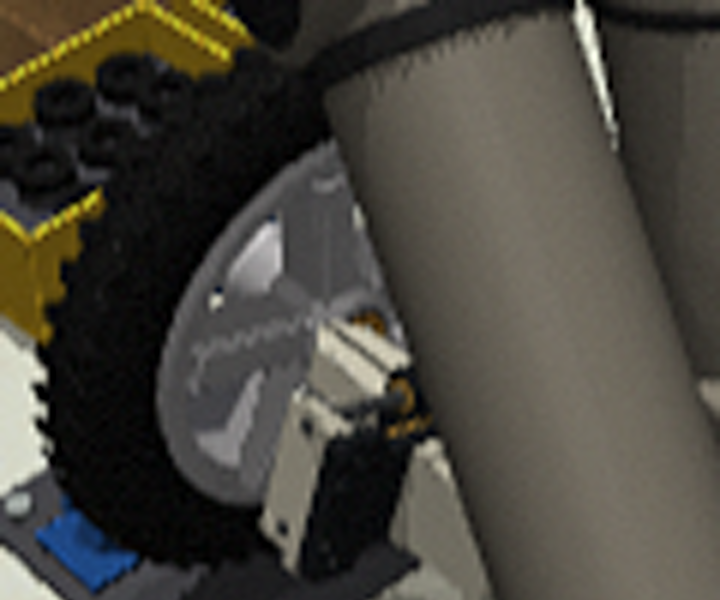

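```bash
python3 - <<'E'
from nxt import *
p0,R0=cur()
for t in [(.52,-.06,.27),(.50,-.16,.30),(.48,-.27,.31),(.44,-.38,.33)]:
    print(row(p0,R0,np.array(t),R0,1,0))
E
```

```text
[ 0.   0.   0.  -1.5  6.3  3.2 -1. ]
[ 0.   0.   0.  -3.1 12.4 11.7 -1. ]
[ 0.   0.   0.  -4.5 17.  21.8 -1. ]
[ 0.   0.   0.  -8.  22.5 31.7 -1. ]
```

Request:
{"api": "jog_arm", "payload": {
  "plan": [0,0,0,-0.8,3.2,1.6,-1,0,0,0,-1.5,6.3,3.2,-1,0,0,0,-2,8.4,6.2,-1,0,0,0,-2.6,10.4,9,-1,0,0,0,-3.1,12.4,11.7,-1,0,0,0,-3.8,14.7,16,-1,0,0,0,-4.5,17,20,-1,0,0,0,-6,19.5,24,-1,0,0,0,-7,21,28,-1,0,0,0,-8,22.5,31,-1]
}}

```text
time: 11.0
tool_pos: [0.4395, -0.3758, 0.3336]
tool_rot: [1.901, 0.004, -0.049]
contact_force: [0.3, 1.0, -0.7]
opening: 0.0002
```

```bash
python3 look.py side9; python3 - <<'E'
from wq import *
print(wq(.0));print(observe()["qpos"].round(2))
c=cams.read_camera("top"); a=c["image"][105:255,225:425,::-1]
cv2.imwrite("pics/top9.png",cv2.resize(cv2.convertScaleAbs(a,alpha=1.8),None,fx=4,fy=4,interpolation=cv2.INTER_CUBIC))
E
```

```text
th -71.1 s -253.9 c 254.8 d 149.1 phi 63.8 yawerr 0.25 -0.22
11.0 [ 0.3  1.  -0.7]
[(np.float64(0.06), np.float64(1.5), 9, [306.1, 187.6])]
[-1.45  0.43  2.15  1.72  1.48 -0.7 ]
```

View pics/side9.png

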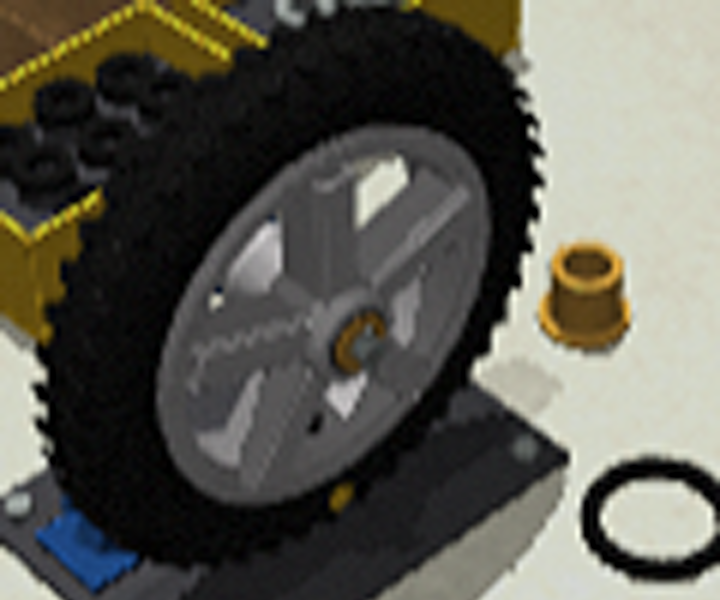

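View pics/top9.png

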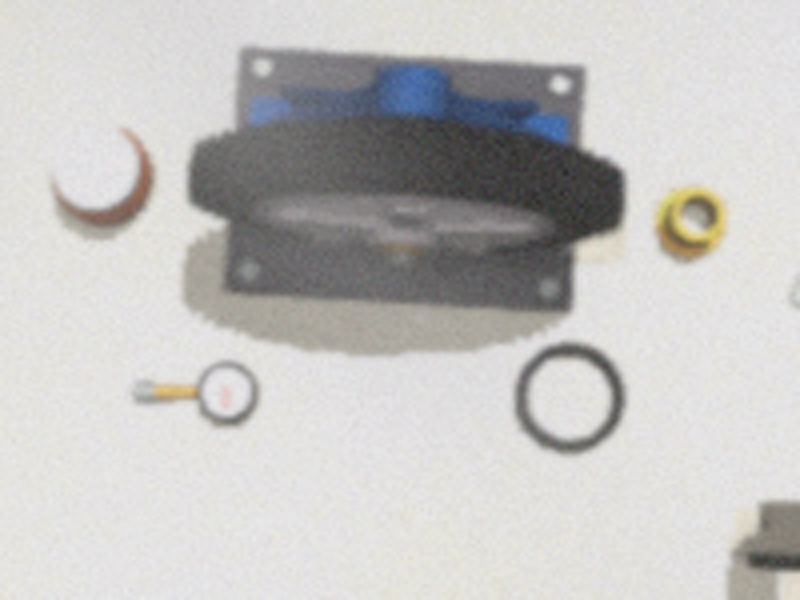

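```bash
python3 - <<'E'
from rows import *
from scipy.optimize import least_squares
c=cams.read_camera("side");im=c["image"].astype(float)
px=np.array([(285,142.9),(275.5,158),(274.5,187),(295,192.5),(306.1,187.6)])
for sig in (.002,.004):
  def f(p):
    Hh=H+p[:3]; P=[Hh-.025*dv+p[3]*rad(a+180) for a in np.degrees(p[4:])]
    return np.r_[(proj(c,P)-px).ravel()/.4,p[:3]/sig,(p[3]-.128)/.004]
  b=least_squares(f,np.r_[0,0,0,.125,2.54,2.13,1.25,.43,.05]);print(b.x.round(4),(b.fun[:10]*.4).round(1))
Hh=H+b.x[:3]
# rectify front plane
k=3;n=250;g=(np.arange(n)-n/2+.5)/n*.22
X,Y=np.meshgrid(g,g)
import sys
for name,img in(("now",c["image"]),("init",cv2.imread("pics/side0.png")[:,:,::-1])):
    P=(Hh-.032*dv)[None]+X.reshape(-1,1)*lat-Y.reshape(-1,1)*up
    u=proj(c,P).astype(np.float32)
    w=cv2.remap(np.ascontiguousarray(img),u[:,0].reshape(n,n),u[:,1].reshape(n,n),cv2.INTER_CUBIC)
    w=cv2.resize(w,(560,560))[:,:,::-1].copy()
    cv2.line(w,(280,0),(280,280),(0,255,255),1)
    cv2.imwrite(f"pics/rect_{name}.png",w)
    gr=cv2.cvtColor(w,cv2.COLOR_BGR2GRAY)
E
```

```text
[-1.5000e-03  1.3000e-03 -2.1000e-03  1.2830e-01  2.5515e+00  2.1600e+00
  1.2960e+00  4.1010e-01  3.6600e-02] [-0.4 -0.3  0.2  0.1  0.2 -0.2  0.1  0.2 -0.1 -0.1]
[-1.4000e-03  2.5000e-03 -2.9000e-03  1.2740e-01  2.5628e+00  2.1693e+00
  1.2994e+00  4.0190e-01  2.7400e-02] [-0.3 -0.2  0.2  0.1  0.1 -0.1  0.1  0.2 -0.1 -0.1]
```

View pics/rect_now.png

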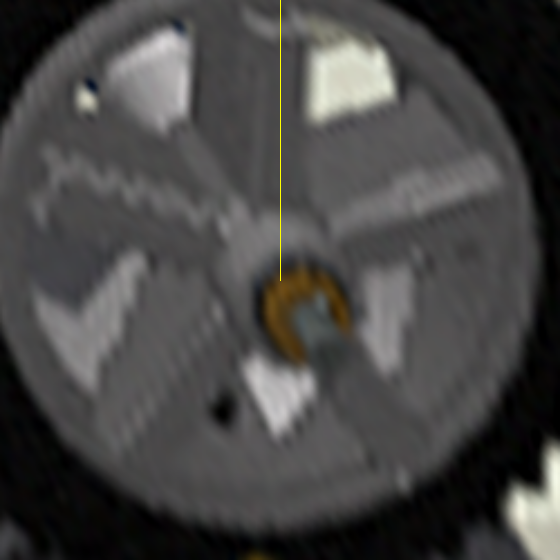

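```bash
python3 - <<'E'
from h import *
for n in("top","side"):
    c=cams.read_camera(n)["image"][:,:,::-1]; o=cv2.imread(f"pics/{n}0.png")
    d=cv2.absdiff(c,o).max(2)>50; print(n,d.sum()); im=c.copy(); im[d]=(0,0,255); cv2.imwrite(f"pics/diff_{n}.png",im)
s=observe();print(s["time"],s["contact_force"],np.abs(s["qvel"]).max())
E
```

```text
top 8856
side 8928
11.3 [ 0.70170144 -0.48691111 -0.45314494] 0.008110367107895698
```

View pics/diff_top.png

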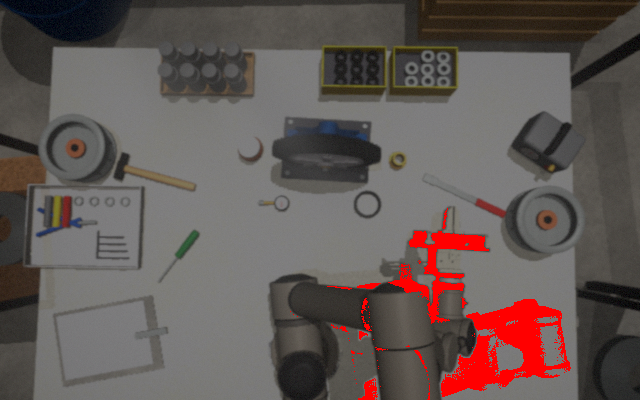

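View pics/diff_side.png

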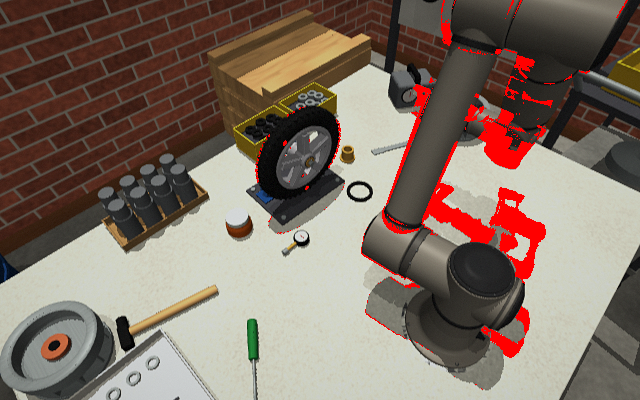

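The change pictures show differences only at the arm, its shadow and the wheel tread. No loose thing has moved, and the hand is clear near (450,225) in the top view.

```bash
python3 -c "
from cell import robot
print(robot.hand_in())"
```

```text
the job is handed in; nothing more can be done
None
```

The valve is at the bottom of the wheel with its stem pointing up at the hub, and I have handed the job in; the hand-in gave no verdict. With the fingers shut, I reached between the spokes from the robot's side. I pushed one spoke on its side wall about 145° anticlockwise in one continuous sweep instead of one spoke after another, then backed off, withdrew and moved the hand clear.

- **Valve angle:** the yellow dot put the wheel at about 0.03–0.04 rad after I refitted the wheel's centre, and at 0.06 before. The fingers' last position gave about 0.02. They disagree by a few hundredths of a radian, but all are inside the 0.1 rad limit.
- **Forces:** the readings at the end of each move were about 4–6 N while pushing. The fingers stayed out of the gap holding the valve and about 6 mm or more inside the rim by calculation, so well clear of the tyre.
- **Bench and time:** comparing pictures from before and after, only the arm, its shadow and the wheel had changed, so no loose thing moved. The clock read 11.3 s at hand-in.
- **A disagreement:** the base plate and the wheel itself gave wheel centres a few millimetres apart in the pictures. I used the wheel's own position.

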